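# Pop open the wide storage bin

## Robot

A 6-joint arm with a two-finger parallel gripper is mounted at the origin on the work surface. World frame = base frame: x ahead of the robot, y to its left, z up, the work surface at z = 0. Lengths are in m, angles in degrees, forces in N, time in s.
With the tool pointing down it reaches from about 0.25 to 0.725 m from the base axis. Payload 9.7 kg.
Tool frame: the origin (TCP) lies at the very end of the fingers, on their centre line; the grasp point (between the pads) lies 19 mm behind it; z points along the fingers, y is the direction in which the jaws open and shut (so a half turn about z gives the same grasp; the last joint's range is limited). The gripper opens to 85 mm and grips with 20 to 120 N. Pads are 22 mm wide; open, the fingers measure 114 mm over their backs; the gripper's body (76 mm by 85 mm) begins 54 mm behind the grasp point. The pads swing forward as they close: fully open they stand 13 mm farther back than shut.
Start: joints at [-64.744, 4.979, 10.078, 95.1, 0, 90], TCP at [0.235, -0.497, 0.231] pointing down, gripper open.
Joint ranges: [-179.16, 179.16], [-48.56, 103.87], [-65.8, 70.77], [-126.05, 130.52], [-82.76, 87.17], [-180, 180]. Speed limits (degrees/s): [127.2, 127.2, 147.25, 180, 180, 180].

## Interface

Orientations are given as [roll, pitch, yaw] about the fixed x, y, z axes, in that order (R = Rz(yaw) Ry(pitch) Rx(roll)).
In Python, from workcell import bot gives the robot as it stands.
- The arm moves only by the shell command python3 -m pendant 'ROWS' [FORCE]. ROWS is JSON, a list that holds one entry, the list of rows, each a list of 7 numbers: the shift along the tool's x, y, z in cm, then the turn, a rotation vector about the tool's x, y, z in rad, then the opening in per cent of the stroke, from 0 (shut) to 100 (fully open). In form: [[[dx, dy, dz, ax, ay, az, gripper], ...]]. A call has 1 to 5 rows; each row shifts and turns the pose as measured when the row begins, along the tool's axes as they then stand; what a row does not reach is not made up. A row lasts 1/12 s, in which the tool goes at most 41.7 mm and 7.16 degrees, less where a joint would pass 70% of its speed; a pose out of reach is approached as far as the arm can. A call with a gripper value outside its range is refused whole. The fingers move at their own pace and stop on an object; FORCE is the grip in N (left out, the last holds). Time passes only in rows, so rows that do not move let the fingers close. It gives the time, the measured TCP pose, the force and the opening at its end, in the units of the state.
- bot.get_obs(): the state, without advancing time (a new reading comes with each control period).
- bot.camera(name): name is "scene" or "top" or "wrist"; returns the picture (384x512x3 uint8, red, green, blue); there is no depth.
- bot.get_calibration(name): a dict with "intrinsics" (3x3 intrinsics, pixels), "pose" (4x4, takes a point from camera to world coordinates); the wrist camera has in their place "T_tool_cam" (4x4, takes a point from camera to tool coordinates, whose origin is the TCP and whose axes are the flange's). Camera axes: x right, y down, z forward; pixel columns grow to the right and rows downward; lengths in m; the calibration is good to about 2 mm. A picture is of the moment at which its call begins: read the wrist's pose just before it. get_calibration takes no time and is no camera call.
- bot.job_done(): hands the job in, once; it reports no verdict.
Trained networks look in the newest picture that a camera, given by its name, has taken for a name from the list of things; names that differ only in an ending like _2 or _b are one class to them, and where a whole thing is asked for, a point or a joint stands for the part that bears it (a point fixed in the world has none). Each returns a list of dicts, best first, with "confidence" (0 to 1); they miss things now and then, are a little off and sometimes report something else, mostly with a low value. They report only what shows in the picture. A call takes as long as a camera call. They do not tell look-alikes from the thing itself.
- bot.masks_of(camera, thing): "pixels" (384x512 bool, what is visible of it) and "extent" ([left, top, right, bottom] in pixels, round what is visible of it).
- bot.mark_of(camera, thing): "uv" ([column, row] in pixels: a listed point, or the origin of a listed thing).
The state is a dict: "time": time; "q": joint angles; "qd": joint speeds; "joint_efforts": joint torques, N m; "ee_pos": TCP position; "tcp_rot": TCP orientation; "wrist_force": force on the tool from outside, world axes, zero at the start; "torque": the same for the moment, N m; "opening": finger opening in m.
Only numpy, scipy, OpenCV 4.12 (cv2) and the standard library are available. Lean on these libraries where they do the work, as an engineer would, in place of code of your own. Each camera call takes 0.05 s, during which the arm holds its last target. There are 200 camera calls.

## Task

Open the wider of the two storage bins for filling: with the fingertips press the round pad on its hatch in gently, once, until the push-push latch lets go, then take the fingers away so that the hatch springs up by itself. Watch that it stays fully open for a couple of seconds with nothing touching it, and do not push it shut again. Leave the narrower bin shut and everything else on the worktop where it is; nothing is to be picked up.

Things in the scene. Friction and masses are not known exactly. Their poses are not given: they have to be found in the camera images.
- wide_bin: The wider of two white storage bins fixed on the worktop, 170 mm (x) by 150 mm (y) by 120 mm tall, with a grey hatch 110 mm long (x), 110 mm wide (y), standing 10 mm above its top. Origin at the centre of its underside, z up; -x is its front, on the robot's side. The hatch's hinge runs along y, 65 mm to +x of the middle, 120 mm up; the front edge rises on opening.
- wide_bin_pad (a point): Where to press: middle of the round white pad (22 mm across) on the upper face of the wide bin's hatch, 88 mm from the hinge, 22 mm from the front edge, about 130 mm above the table; moves with the hatch. Pressing takes about 4 N all the way; the latch lets go when the pad is 3 to 4 mm in; a solid stop comes at 6 mm. The hatch follows the finger out.
- wide_bin_hatch (a joint): Wide bin's hatch angle in rad: 0 shut and latched, growing as the front edge swings up (1.25 fully open, at its stop), negative when pressed in (-0.07 at the solid stop). Once released the sprung hatch swings up in about 1 s, its front edge rising 105 mm and moving to the bin's +x. Pushed shut again, it latches again.
- wide_bin_catch (a joint): Hidden side-sprung latch pin of the wide bin, in m: about 0 latched, about -0.005 after the hatch has been let go; above +0.003 only when the open hatch has been pushed shut again.
- slim_bin: The narrower bin: same make, depth and height, but only 100 mm wide, with a hatch 60 mm wide. Origin and axes as for the wide bin. Not to be opened.
- slim_bin_hatch (a joint): Narrow bin's hatch angle in rad, measured like the wide bin's: 0 shut and latched. Same push-push latch.
- shaker: Bystander: glass spice shaker with a steel cap, 36 mm across, 85 mm tall, standing between the bins; origin at the centre of its underside
- spoon: Bystander: wooden spoon lying crosswise on the table beyond the left-hand bin
- mug: Bystander: white mug, 80 mm across, 90 mm tall; origin at the centre of its underside
- bowl: Bystander: steel bowl, 150 mm across, 60 mm tall; origin at the centre of its underside
- sauce: Bystander: amber bottle, 60 mm across, 200 mm tall, standing beyond the bins; origin at the centre of its underside
- jar: Bystander: glass jar with steel cap, 80 mm across, 110 mm tall, standing beyond the bins; origin at the centre of its underside
- plate: Bystander: white plate, 180 mm across; origin at the centre of its underside
Not all that is in view belongs to the job. What is shaped like the wide_bin but black is not meant.

How it is judged:
By the outcome, as a careful person would: the job done as asked, in the order asked, and still so for the second after the job is handed in, with the robot touching nothing.
It also fails if it takes over 32 s, if anything falls off the work surface, if the arm or the gripper's body presses on something with over 40 N, if the wrist force passes 120 N, or if a joint passes its speed limit or range.

## Working session

There is one attempt and no reset: what is moved stays moved. The work goes in short steps, Python scripts to look and compute and a shell command to move; the robot and the scene stay as the last step left them, time stands still between calls to the robot, and variables do not carry over. Pictures are saved under pics/ and viewed, about 8 in all and at most 12, crops included, and the job is handed in when it is done.

```bash
mkdir -p pics; cat > h.py <<'E'
from workcell import bot
import numpy as np, cv2
def ray(cam,uv):
    c=bot.get_calibration(cam);K=np.array(c["intrinsics"]);T=np.array(c["pose"])
    d=T[:3,:3]@np.linalg.solve(K,[uv[0],uv[1],1.]);return T[:3,3],d
def atz(cam,uv,z):
    o,d=ray(cam,uv);return o+d*(z-o[2])/d[2]
def save(cam,n):
    im=bot.camera(cam);cv2.imwrite(f"pics/{n}.png",cv2.cvtColor(im,cv2.COLOR_RGB2BGR));return im
E
python3 - <<'E'
from h import *
o=bot.get_obs();print({k:np.round(o[k],3) for k in("time","q","ee_pos","tcp_rot","wrist_force","opening")})
for cam in("scene","top"):
    save(cam,cam+"0")
    for t,z in(("wide_bin_pad",.13),("wide_bin",0),("slim_bin",0)):
        for m in bot.mark_of(cam,t)[:4]: print(cam,t,np.round(m["confidence"],2),np.round(m["uv"]),np.round(atz(cam,m["uv"],z),3))
E
python3 -c "
import cv2,numpy as np
a=cv2.imread('pics/scene0.png');b=cv2.imread('pics/top0.png');cv2.imwrite('pics/both.png',cv2.resize(np.vstack([a,b]),(800,1200))[:])
"
```

```text
{'time': np.float64(0.0), 'q': array([-6.4743e+01,  5.0120e+00,  1.0033e+01,  9.5100e+01,  1.0000e-03,
        8.9998e+01]), 'ee_pos': array([ 0.235, -0.497,  0.231]), 'tcp_rot': array([-1.79921e+02, -1.00000e-03,  2.52590e+01]), 'wrist_force': array([ 0.509,  0.829, -0.049]), 'opening': np.float64(0.085)}
scene wide_bin_pad 0.96 [164. 116.] [0.243 0.383 0.13 ]
scene wide_bin_pad 0.86 [240. 133.] [0.494 0.254 0.13 ]
scene wide_bin_pad 0.78 [196.  71.] [0.376 0.613 0.13 ]
scene wide_bin 0.94 [173. 143.] [0.249 0.37  0.   ]
scene wide_bin 0.94 [202.  95.] [0.386 0.617 0.   ]
scene wide_bin 0.57 [247. 157.] [0.514 0.249 0.   ]
scene slim_bin 0.89 [280. 275.] [ 0.534 -0.221  0.   ]
top wide_bin_pad 0.79 [100. 239.] [0.366 0.622 0.13 ]
top wide_bin_pad 0.75 [176. 282.] [0.224 0.363 0.13 ]
top wide_bin_pad 0.59 [210. 199.] [0.499 0.252 0.13 ]
top wide_bin_pad 0.45 [406. 244.] [ 0.345 -0.406  0.13 ]
top wide_bin 0.95 [180. 272.] [0.255 0.373 0.   ]
top wide_bin 0.73 [115. 230.] [0.404 0.615 0.   ]
top wide_bin 0.61 [214. 197.] [0.526 0.253 0.   ]
top slim_bin 0.91 [344. 193.] [ 0.538 -0.228  0.   ]
```

View pics/scene0.png

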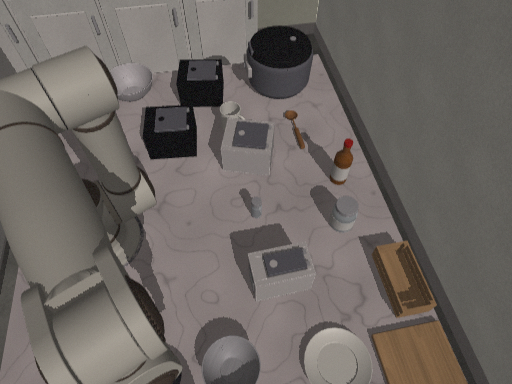

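View pics/top0.png

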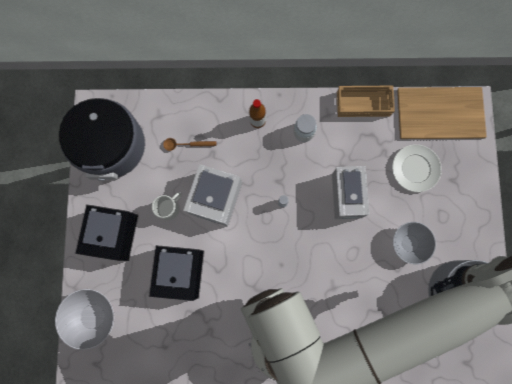

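The two bins shaped like the wide one at (0.25,0.37) and (0.39,0.62) are black, so they're decoys. The white wide bin is at about scene (247,148) / top (212,194), with its pad at scene (240,133) / top (210,199). The slim bin is at about (0.54,-0.22). Next I'll refine the pad position and the bin's yaw.

```bash
python3 - <<'E'
from h import *
P=[]
for cam,(u,v) in(("scene",(240,133)),("top",(210,199))):
    im=cv2.imread(f"pics/{cam}0.png");c=im[v-40:v+40,u-40:u+40]
    g=cv2.cvtColor(im,cv2.COLOR_BGR2GRAY).astype(float)
    w=g[v-5:v+6,u-5:u+6];w=np.clip(w-np.median(w)-15,0,None)
    yy,xx=np.mgrid[v-5:v+6,u-5:u+6];uv=((xx*w).sum()/w.sum(),(yy*w).sum()/w.sum())
    print(cam,np.round(uv,1),np.round(atz(cam,uv,.13),4));P.append(cv2.resize(c,(400,400),interpolation=cv2.INTER_CUBIC))
    bot.camera(cam)
    for m in bot.masks_of(cam,"wide_bin_hatch"):
        k=m["pixels"].astype(np.uint8);pts=np.argwhere(k)[:,::-1]
        q=np.array([atz(cam,p,.13)[:2] for p in pts]).astype(np.float32)
        if abs(q.mean(0)[0]-.52)<.06: print(cam,m["confidence"],m["extent"],cv2.minAreaRect(q))
cv2.imwrite("pics/crop1.png",np.hstack(P))
E
```

```text
scene [241.3 132.3] [0.4984 0.2575 0.13  ]
scene 0.66 [233.5, 120.7, 268.4, 150.0] ((0.529185950756073, 0.24437877535820007), (0.1152229979634285, 0.11061177402734756), 71.47016143798828)
top [209.1 198.9] [0.5002 0.2555 0.13  ]
top 0.96 [193.1, 174.1, 230.2, 210.0] ((0.5297190546989441, 0.24359066784381866), (0.11279913783073425, 0.11230751872062683), 72.73725128173828)Traceback (most recent call last):
  File "<stdin>", line 12, in <module>
  File "h.py", line 7, in atz
    o,d=ray(cam,uv);return o+d*(z-o[2])/d[2]
        ~~~^^^^^^^^
  File "h.py", line 4, in ray
    c=bot.get_calibration(cam);K=np.array(c["intrinsics"]);T=np.array(c["pose"])
ValueError: time passes only in moves, steps and waits
```

```bash
python3 -m pendant '[[[2.8,-2.8,0,0,0,0,0],[2.8,-2.8,0,0,0,0,0],[2.8,-2.8,0,0,0,0,0],[2.8,-2.8,0,0,0,0,0],[2.8,-2.8,0,0,0,0,0]]]' 20
python3 -m pendant '[[[2.8,-2.8,0,0,0,0,0],[2.8,-2.8,0,0,0,0,0],[2.8,-2.8,0,0,0,0,0],[2.8,-2.8,0,0,0,0,0],[2.8,-2.8,0,0,0,0,0]]]'
python3 -m pendant '[[[2.8,-2.8,0,0,0,0,0],[2.8,-2.8,0,0,0,0,0],[2.8,-2.8,0,0,0,0,0],[2.8,-2.8,0,0,0,0,0],[2.8,-2.8,0,0,0,0,0]]]'
```

```text
time: 1.02
ee_pos: [0.3011, -0.3104, 0.2276]
tcp_rot: [-179.8, 0.1, 24.7]
wrist_force: [1.6, -0.0, 0.7]
opening: 0.0253
time: 1.43
ee_pos: [0.3703, -0.1159, 0.2288]
tcp_rot: [180.0, -0.1, 24.5]
wrist_force: [0.9, -1.4, -0.3]
opening: -0.0001
time: 1.85
ee_pos: [0.4403, 0.0802, 0.231]
tcp_rot: [179.8, -0.4, 24.5]
wrist_force: [0.6, -1.1, 0.6]
opening: 0.0002
```

```bash
python3 -m pendant '[[[2.6,-2.8,0,0,0,0,0],[2.6,-2.8,0,0,0,0,0],[2.6,-2.8,0,0,0,0,0],[2.6,-2.8,0,0,0,0,0],[2.0,-2.2,0,0,0,0,0]]]'
python3 -m pendant '[[[0,0,0,0,0,0,0],[0,0,0,0,0,0,0]]]'
python3 - <<'E'
from h import *
from scipy.spatial.transform import Rotation as R
def tgt(p):
    o=bot.get_obs();r=R.from_euler("xyz",o["tcp_rot"],degrees=True)
    print(np.round(o["ee_pos"],4),np.round(o["tcp_rot"],2),"cm tool:",np.round(r.inv().apply(np.array(p)-o["ee_pos"])*100,2))
    return o,r
o,r=tgt([.499,.2555,.15])
im=save("wrist","w1")
c=bot.get_calibration("wrist");T=np.array(c["T_tool_cam"]);K=np.array(c["intrinsics"])
for m in bot.mark_of("wrist","wide_bin_pad")[:2]:
    d=r.apply(T[:3,:3]@np.linalg.solve(K,[*m["uv"],1]));p=r.apply(T[:3,3])+o["ee_pos"]
    print(m,np.round(p+d*(.13-p[2])/d[2],4))
E
```

```text
time: 2.27
ee_pos: [0.5042, 0.2532, 0.232]
tcp_rot: [-179.5, -0.6, 26.5]
wrist_force: [0.1, 0.2, 0.9]
opening: 0.0001
time: 2.43
ee_pos: [0.5054, 0.2576, 0.23]
tcp_rot: [-179.5, -0.4, 26.9]
wrist_force: [-0.6, -0.0, 0.5]
opening: -0.0002
[0.5054 0.2576 0.23  ] [-179.46   -0.45   26.87] cm tool: [-0.72 -0.03  7.99]
{'uv': [254.5, 203.1], 'confidence': 0.73} [0.4994 0.2544 0.13  ]
```

View pics/w1.png

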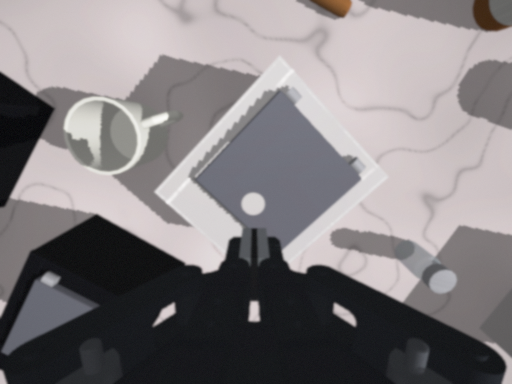

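The wrist view shows the white wide bin's pad at (253,203), between the fingertips and the hinges at the top right. All three cameras agree on about (0.499, 0.255). I'll go down to just above it.

```bash
python3 -m pendant '[[[-0.4,0,2.5,0,0,0,0],[-0.3,0,2.5,0,0,0,0],[0,0,2.0,0,0,0,0],[0,0,1.0,0,0,0,0],[0,0,0,0,0,0,0]]]'
python3 -m pendant '[[[0,0,0,0,0,0,0],[0,0,0,0,0,0,0]]]'
```

```text
time: 2.95
ee_pos: [0.4985, 0.2488, 0.1511]
tcp_rot: [-179.5, -0.8, 26.3]
wrist_force: [-0.1, 0.2, 1.4]
opening: 0.0
time: 3.12
ee_pos: [0.4984, 0.2474, 0.1528]
tcp_rot: [-179.5, -0.9, 26.2]
wrist_force: [-0.8, -0.7, 0.5]
opening: -0.0
```

```bash
python3 -m pendant '[[[0.4,-0.6,0.7,0,0,0,0],[0,0,0.2,0,0,0,0]]]'
python3 -m pendant '[[[0,0,0,0,0,0,0]]]'
```

```text
time: 3.28
ee_pos: [0.5021, 0.2525, 0.1465]
tcp_rot: [-179.4, -1.1, 26.4]
wrist_force: [-0.4, 0.7, -1.3]
opening: 0.0002
time: 3.37
ee_pos: [0.5024, 0.2527, 0.1468]
tcp_rot: [-179.4, -1.2, 26.4]
wrist_force: [1.2, -0.4, -0.6]
opening: -0.0003
```

```bash
python3 -m pendant '[[[-0.2,-0.3,0.8,0,0,0,0],[0,0,0.3,0,0,0,0]]]'
python3 -m pendant '[[[0,0,0,0,0,0,0]]]'
```

```text
time: 3.53
ee_pos: [0.5006, 0.254, 0.1361]
tcp_rot: [-179.3, -1.3, 26.6]
wrist_force: [0.1, -0.2, -0.1]
opening: -0.0004
time: 3.62
ee_pos: [0.5004, 0.254, 0.1353]
tcp_rot: [-179.3, -1.2, 26.6]
wrist_force: [-0.2, -0.5, 0.4]
opening: 0.0003
```

```bash
for i in 1; do python3 -m pendant '[[[0,0,0.3,0,0,0,0],[0,0,0,0,0,0,0]]]'; python3 -m pendant '[[[0,0,0.25,0,0,0,0],[0,0,0,0,0,0,0]]]'; done
```

```text
time: 3.78
ee_pos: [0.5001, 0.2541, 0.1316]
tcp_rot: [-179.3, -1.2, 26.6]
wrist_force: [0.2, -0.9, 0.1]
opening: -0.0
time: 3.95
ee_pos: [0.5003, 0.2542, 0.1292]
tcp_rot: [-179.3, -1.2, 26.6]
wrist_force: [-0.3, -0.6, 3.2]
opening: -0.0
```

Contact at about 0.13. I'll press about 4.5 mm in, small steps.

```bash
python3 -m pendant '[[[0,0,0.2,0,0,0,0],[0,0,0,0,0,0,0]]]'; python3 -m pendant '[[[0,0,0.15,0,0,0,0],[0,0,0,0,0,0,0]]]'
```

```text
time: 4.12
ee_pos: [0.5001, 0.2543, 0.1278]
tcp_rot: [-179.3, -1.2, 26.6]
wrist_force: [-1.5, -0.5, 4.1]
opening: -0.0
time: 4.28
ee_pos: [0.5, 0.2543, 0.1267]
tcp_rot: [-179.3, -1.2, 26.6]
wrist_force: [-1.8, -0.9, 3.3]
opening: 0.0002
```

```bash
python3 -m pendant '[[[0,0,0.15,0,0,0,0],[0,0,0,0,0,0,0]]]'; python3 -m pendant '[[[0,0,0.1,0,0,0,0],[0,0,0,0,0,0,0]]]'
```

```text
time: 4.45
ee_pos: [0.5, 0.2544, 0.1254]
tcp_rot: [-179.3, -1.3, 26.6]
wrist_force: [-1.6, 0.2, 4.1]
opening: 0.0002
time: 4.62
ee_pos: [0.4999, 0.2544, 0.1245]
tcp_rot: [-179.3, -1.3, 26.6]
wrist_force: [-2.3, -0.3, 4.1]
opening: 0.0001
```

Depth is at least 4.7 mm from contact, past the 3–4 mm release point and short of the stop. I'll retreat fast: up, then back towards the front.

```bash
python3 -m pendant '[[[0,0,-4,0,0,0,0],[-1,-1,-3.8,0,0,0,0],[-2,-2,-3,0,0,0,0],[-2.5,-2.5,-2,0,0,0,0],[-2.5,-2.5,-1,0,0,0,0]]]'
python3 -m pendant '[[[-2,-2,0,0,0,0,0],[0,0,0,0,0,0,0],[0,0,0,0,0,0,0],[0,0,0,0,0,0,0],[0,0,0,0,0,0,0]]]'
python3 -m pendant '[[[0,0,0,0,0,0,0],[0,0,0,0,0,0,0],[0,0,0,0,0,0,0],[0,0,0,0,0,0,0],[0,0,0,0,0,0,0]]]'
python3 -c "from h import *
a=save('scene','s2');b=save('top','t2')
c=np.hstack([cv2.resize(a[70:220,170:370],(400,300)),cv2.resize(b[120:270,120:320],(400,300))]);cv2.imwrite('pics/c2.png',c[:,:,::-1])"
```

```text
time: 5.03
ee_pos: [0.4088, 0.2479, 0.2593]
tcp_rot: [-177.6, -0.5, 29.9]
wrist_force: [0.1, 1.0, -0.7]
opening: 0.0
time: 5.45
ee_pos: [0.3854, 0.2461, 0.2637]
tcp_rot: [-177.1, -1.0, 30.8]
wrist_force: [-0.1, -0.2, 0.1]
opening: -0.0003
time: 5.87
ee_pos: [0.3873, 0.2461, 0.2606]
tcp_rot: [-177.2, -0.7, 30.7]
wrist_force: [0.2, 0.4, -0.2]
opening: 0.0
```

View pics/c2.png

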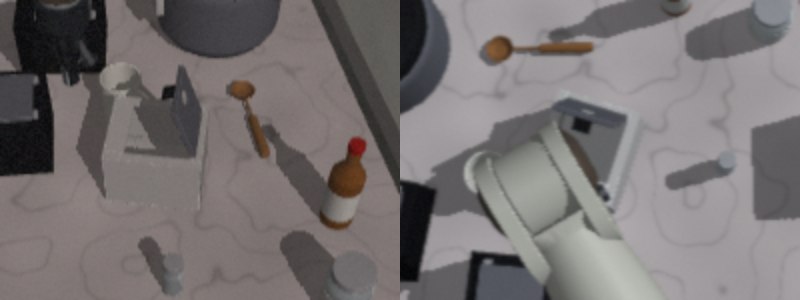

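The hatch stands open (scene crop, upright at (185,105)) with the gripper well away. I'll wait a couple of seconds and check again.

```bash
for i in 1 2 3 4 5 6; do python3 -m pendant '[[[0,0,0,0,0,0,0],[0,0,0,0,0,0,0],[0,0,0,0,0,0,0],[0,0,0,0,0,0,0],[0,0,0,0,0,0,0]]]'; done | tail -5
python3 -c "from h import *
a=save('scene','s3');b=save('top','t3')
c=np.hstack([cv2.resize(a[70:320,170:370],(400,500)),cv2.resize(b[80:330,90:490],(400,250)).repeat(1,0) if 0 else cv2.copyMakeBorder(cv2.resize(b[80:280,90:490],(400,200)),0,300,0,0,0)]);cv2.imwrite('pics/c3.png',c[:,:,::-1])
o=cv2.imread('pics/s2.png');n=cv2.imread('pics/s3.png');print(np.abs(o[120:180,210:280].astype(int)-n[120:180,210:280]).mean())"
```

```text
time: 8.47
ee_pos: [0.3872, 0.2461, 0.2611]
tcp_rot: [-177.2, -0.7, 30.7]
wrist_force: [0.8, -0.0, -0.2]
opening: -0.0002
1.778174603174603
```

View pics/c3.png

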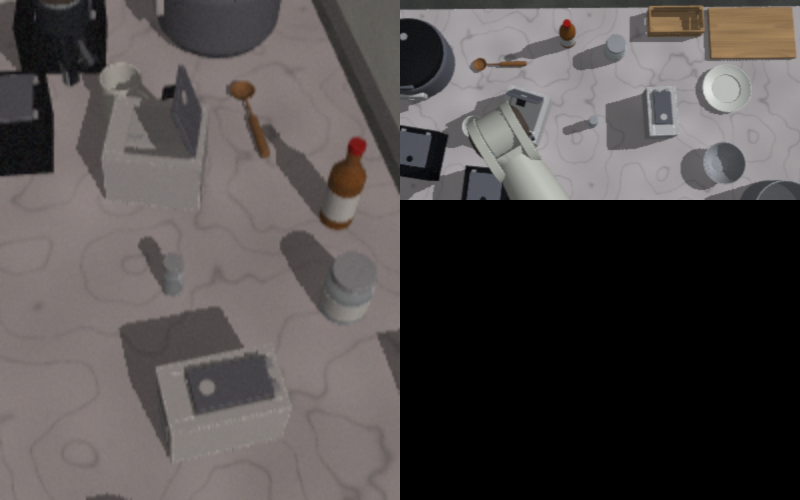

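The wide hatch is still fully up (left crop (185,105)), unchanged over 2.6 s. The slim bin is shut at (230,385), and the shaker, spoon, bottle and jar haven't moved.

```bash
python3 -c "from workcell import bot; print(bot.job_done())"
```

```text
the job is handed in; nothing more can be done
None
```

The wide white bin is open. I pressed its pad once with the shut fingertips, about 5 mm in at about 4 N. Then I pulled the fingers up and back, and the hatch sprang open by itself.

**Last checks:**
- **Hatch:** two sets of pictures 2.6 s apart show it standing fully up and unchanged. The gripper was over 10 cm away and the wrist force was about 0.
- **Slim bin:** it is still shut.
- **Other things:** nothing in view on the worktop appears to have moved. The arm hid part of the top view.
- **Time:** I handed the job in at about 8.6 s on the robot's clock.

Hatch angle and latch pin can't be read directly, so "fully open" is judged from the pictures only. The three cameras agreed on the pad's position to about 3 mm. One early script stopped with an interface error, probably from too many calibration calls, but it moved nothing.

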